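# Make up the field kit and the bench kit

## Task

Make up two kits from the stock on the yellow board between the two white trays. The long tray with three wells is the field kit, to be carried outdoors: it gets the amber bottle with the screw cap (large round well), the small plain carton (square well) and the little sample vial (small round well); the short tray with two wells stays on the bench and gets the amber bottle with the flat black stopper (smaller well) and the squat white tub (larger well). Keep all upright, set the bottles and the vial down rather than dropping them, see that every piece is fully down in its well, and leave the tall tub, the rubber bulb and the empty glass jar standing where they are.

Things in the scene. Friction and masses are not known exactly. Their poses are not given: they have to be found in the camera images.
- field_tray: Field kit tray, fixed: white block 86 x 204 mm on a grey base 96 x 240 mm, low steel bail (27 mm high) across each end. Origin: centre of its underside; its long side runs along its own y, z up. Top face at z = 17 mm, well floors at z = 5 mm (wells 12 mm deep, slightly chamfered). Well centres, all at x = 0 in its frame: large round well, 57 mm across, at y = -62 mm; square well, 54 x 54 mm, at y = +10 mm; small round well, 36 mm across, at y = +72 mm.
- bench_tray: Bench kit tray, fixed: the same make, block 86 x 166 mm on a base 96 x 202 mm, bails as on the other. Origin: centre of its underside; long side along its own y, z up. Top face at z = 17 mm, well floors at z = 5 mm. Well centres, at x = 0: the smaller round well, 57 mm across, at y = -42 mm; the larger round well, 67 mm across, at y = +39 mm.
- capped_bottle: Small amber bottle with a white ribbed screw cap, 88 mm tall; round body 46 mm across up to about 60 mm height, cap 36 mm across. About 0.09 kg. Starts upright on a fixed yellow board 5 mm thick. Origin: centre of its underside; z up.
- stoppered_bottle: Small amber bottle with a dark flat-topped stopper (it stays in), 98 mm tall; round body 48 mm across up to about 60 mm height, narrower above. About 0.1 kg. Starts upright on a fixed yellow board 5 mm thick. Origin: centre of its underside; z up.
- carton: Small plain buff cardboard carton, a box 40 mm (its x) by 45 mm (its y) by 30 mm high. It may go into the square well any way round that is square to it; seated, it stands 18 mm above the tray's top face. Starts upright on a fixed yellow board 5 mm thick. Origin: centre of its underside; z up.
- vial: Little whitish sample vial with a black cap, round, 25 mm across, 47 mm tall (body up to 40 mm, cap 22 mm across above); seated, it stands 35 mm above the tray's top face. Starts upright on a fixed yellow board 5 mm thick. Origin: centre of its underside; z up.
- squat_tub: Squat white round tub with a lid, 53 mm across, 46 mm tall (lid from 31 mm up); seated, it stands 34 mm above the tray's top face. Starts upright on a fixed yellow board 5 mm thick. Origin: centre of its underside; z up.
- tall_tub: Tall white round tub, 51 mm across, 85 mm tall; stock that is not wanted, to be left. Starts upright on a fixed yellow board 5 mm thick. Origin: centre of its underside; z up.
- bulb: Red rubber pipette bulb standing neck up, 53 mm across, 74 mm tall; not wanted, to be left. Starts upright on a fixed yellow board 5 mm thick. Origin: centre of its underside; z up.
- jar: Empty clear glass wide-mouth jar, 48 mm across, 70 mm tall; not wanted, to be left. Starts upright on a fixed yellow board 5 mm thick. Origin: centre of its underside; z up.

How it is judged:
By the outcome, as a careful person would: the job done as asked, in the order asked, and still so for the second after the job is handed in, with the robot touching nothing.
It also fails if it takes over 128 s, if anything falls off the work surface, if the arm or the gripper's body presses on something with over 40 N, if the wrist force passes 120 N, or if a joint passes its speed limit or range.

## Robot

A 6-joint arm with a two-finger parallel gripper is mounted at the origin on a cart in front of the work surface, level with it; the furniture and walls round the work are solid. World frame = base frame: x ahead of the robot, y to its left, z up, the work surface at z = 0. Lengths are in mm, angles in degrees, forces in N, time in s.
With the tool pointing down it reaches from about 350 to 850 mm from the base axis. Payload 8.1 kg.
Tool frame: the origin (TCP) lies between the finger pads; the fingertips stand 14 mm ahead of it and the grasp point (between the pads) lies 5 mm behind it; z points along the fingers, x is the direction in which the jaws open and shut, and the axes are right-handed (so a half turn about z gives the same grasp; the last joint's range is limited). The gripper opens to 85 mm and grips with 20 to 120 N. Pads are 22 mm wide; open, the fingers measure 114 mm over their backs; the gripper's body (76 mm by 85 mm) begins 54 mm behind the grasp point. The pads swing forward as they close: fully open they stand 13 mm farther back than shut.
Start: joints at [66.612, 7.471, 85.268, -0, 87.261, -4.893], TCP at [190.312, 569.022, 245.292] pointing down, gripper open.
Joint ranges: [-169.43, 169.43], [-51.17, 129.36], [1.28, 143.12], [-76.62, 256.62], [0, 156.53], [-152.29, 152.29]. Speed limits (degrees/s): [136.94, 136.94, 159.86, 180, 180, 180].

## Interface

Orientations are given as [roll, pitch, yaw] about the fixed x, y, z axes, in that order (R = Rz(yaw) Ry(pitch) Rx(roll)).
In Python, from bench import r, vision, job gives the robot as it stands.
- The arm moves only by the tool send_rows, never from a script. Its arguments are lists of equal length, an entry for each row: "dp": the shift along the world's x, y, z in mm, a list of three; "rot": the turn, a rotation vector about the world's x, y, z in rad, a list of three. In form: {"dp": [[tx, ty, tz], ...], "rot": [[wx, wy, wz], ...]}. A call has 1 to 5 rows; each row is the pose to reach, as a shift and turn from the pose commanded when the call began; what a row does not reach only later rows make up. A row lasts 1/8 s, in which the tool goes at most 62.5 mm and 10.7 degrees, less where a joint would pass 70% of its speed; a pose out of reach is approached as far as the arm can. A call with a gripper value outside its range is refused whole. "jaw" is the finger opening in mm, from 0 to 85.4, set as the call begins (left out, the last holds). The fingers move at their own pace and stop on an object; "force" is the grip in N (left out, the last holds). Time passes only in rows, so rows that repeat a pose let the fingers close. It gives the time, the measured TCP pose, the force and the opening at its end, in the units of the state.
- r.sense(): the state, without advancing time (a new reading comes with each control period).
- vision.snapshot(name): name is "scene" or "top" or "wrist"; returns a dict with "pixels" (420x560x3 uint8, red, green, blue), "depth" (420x560 float32, mm along the optical axis (not along the pixel's ray), 0 where there is no reading), "intrinsics" (3x3 intrinsics, pixels), "world_from_camera" (4x4, takes a point from camera to world coordinates); the wrist camera has in their place "T_tool_cam" (4x4, takes a point from camera to tool coordinates, whose origin is the TCP and whose axes are the tool frame's). Camera axes: x right, y down, z forward; pixel columns grow to the right and rows downward; lengths in mm; the calibration is good to about 2 mm. A picture is of the moment at which its call begins: read the wrist's pose just before it.
- job.hand_in(): hands the job in, once; it reports no verdict.
The state is a dict: "time": time; "joint_pos": joint angles; "qd": joint speeds; "joint_efforts": joint torques, N m; "tool_pos": TCP position; "tcp_rot": TCP orientation; "ft_force": force on the tool from outside, world axes, zero at the start; "wrist_torque": the same for the moment, N m; "finger_gap": finger opening in mm.
Only numpy, scipy, OpenCV 4.12 (cv2) and the standard library are available. Lean on these libraries where they do the work, as an engineer would, in place of code of your own. Each camera call takes 0.05 s, during which the arm holds its last target.

## Working session

There is one attempt and no reset: what is moved stays moved. The work goes in short steps, Python scripts to look and compute and a tool call to move; the robot and the scene stay as the last step left them, time stands still between calls to the robot, and variables do not carry over. Pictures are saved under pics/ and viewed, and the job is handed in when it is done.

Besides the shell and the picture viewer there is one more tool, called after ">>>" as name(argument=value, ...) on one line, values as JSON. send_rows: Moves the arm, as the interface text tells. Its arguments: {"type":"object","properties":{"dp":{"type":"array"},"rot":{"type":"array"},"jaw":{"type":"number"},"force":{"type":"number"}},"required":["dp","rot"]}

```bash
mkdir -p pics; ls
python3 - <<'E'
from bench import r, vision, job
import cv2,numpy as np
print(r.sense())
for n in ["scene","top","wrist"]:
    s=vision.snapshot(n); cv2.imwrite(f"pics/{n}0.png",s["pixels"][:,:,::-1]); np.savez(f"pics/{n}0.npz",**s)
    print(n,s["intrinsics"],s.get("world_from_camera",s.get("T_tool_cam")))
E
```

```text
pics
{'time': 0.0, 'joint_pos': array([ 6.66116049e+01,  7.51624086e+00,  8.53301799e+01,  1.03858148e-03,
        8.72640719e+01, -4.89072532e+00]), 'qd': array([ 0.04163003, -0.07699004, -0.10944501, -0.03952611,  0.03492966,
        0.02079402]), 'joint_efforts': array([-3.40571067e-03, -5.69388664e+01, -5.00551486e+01, -2.15163645e-04,
        1.43230267e-02, -1.87386013e-05]), 'tool_pos': array([190.09160214, 568.51559523, 244.22399943]), 'tcp_rot': array([-1.79989546e+02,  1.10001958e-01,  7.15022897e+01]), 'ft_force': array([ 0.40246459,  0.05642829, -1.65097717]), 'wrist_torque': array([-0.02036036, -0.00072221,  0.00446508]), 'finger_gap': 85.69863880804218}
scene [[496.07036999   0.         281.55480568]
 [  0.         496.07036999 216.92466425]
 [  0.           0.           1.        ]] [[ 4.98611477e-01 -6.54637359e-01  5.68187050e-01 -7.57954754e+01]
 [-8.66802308e-01 -3.71743775e-01  3.32355720e-01 -3.88934205e+02]
 [-6.35247174e-03 -6.58222223e-01 -7.52796886e-01  8.81307951e+02]
 [ 0.00000000e+00  0.00000000e+00  0.00000000e+00  1.00000000e+00]]
top [[495.16819642   0.         283.6126214 ]
 [  0.         495.16819642 201.42549219]
 [  0.           0.           1.        ]] [[-1.96115228e-02 -9.80400416e-01  1.96036761e-01  3.25278236e+02]
 [-9.99721731e-01  2.18000451e-02  9.01212479e-03 -8.00569859e+00]
 [-1.31091011e-02 -1.95805469e-01 -9.80555133e-01  1.22776344e+03]
 [ 0.00000000e+00  0.00000000e+00  0.00000000e+00  1.00000000e+00]]
wrist [[333.8187558    0.         273.83639385]
 [  0.         333.8187558  205.94654522]
 [  0.           0.           1.        ]] [[ 9.99999684e-01  3.97226209e-05  7.93801107e-04  8.20310892e-01]
 [-2.61698660e-04  9.59513437e-01  2.81662733e-01 -7.11500422e+01]
 [-7.50474446e-04 -2.81662852e-01  9.59513145e-01 -1.28693175e+02]
 [ 0.00000000e+00  0.00000000e+00  0.00000000e+00  1.00000000e+00]]
```

View pics/top0.png

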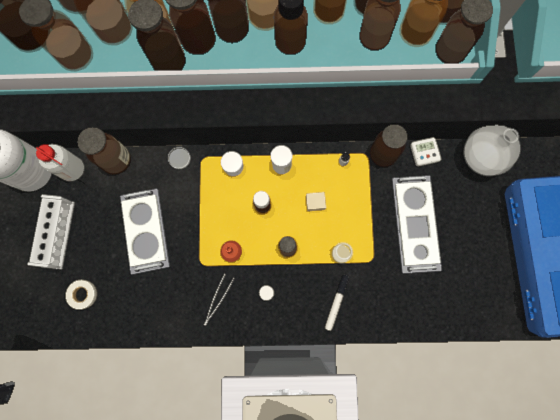

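View pics/scene0.png

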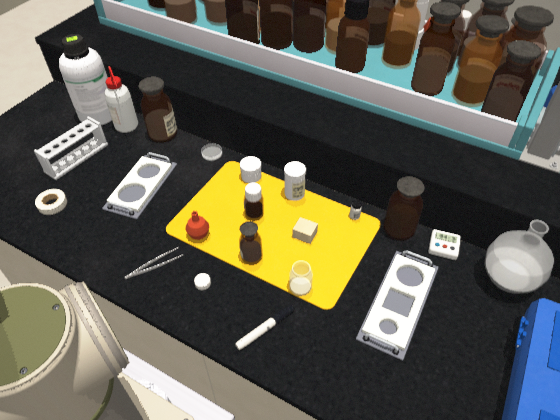

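Run:
```python
import cv2,numpy as np
d=np.load('pics/top0.npz');c=d['pixels'][:,:,::-1][120:320,:]
cv2.imwrite('pics/topcrop.png',cv2.resize(c[:,130:460],None,fx=2.4,fy=2.4,interpolation=cv2.INTER_CUBIC))
print((d['depth']>0).mean())
```

```text
0.9960671768707483
```

View pics/topcrop.png

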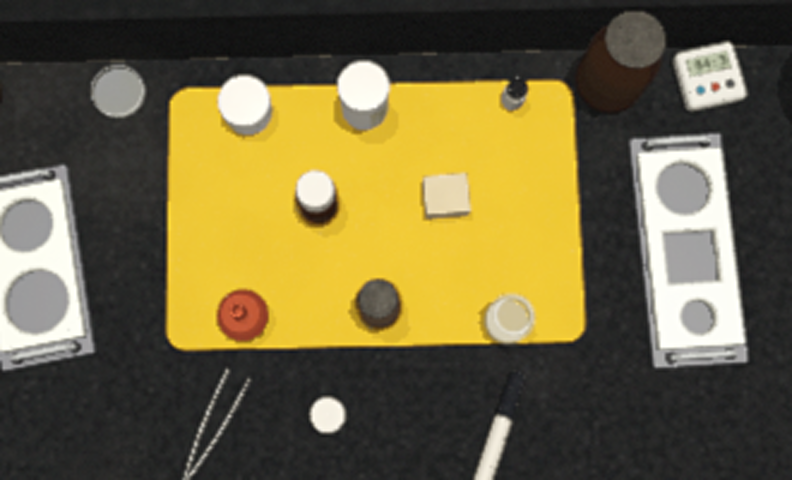

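```bash
cat > h.py <<'E'
import numpy as np,cv2
def load(n):
    d=np.load(f'pics/{n}.npz'); return {k:d[k] for k in d}
def cloud(s,T=None):
    T=s['world_from_camera'] if T is None else T
    K=s['intrinsics'];h,w=s['depth'].shape
    u,v=np.meshgrid(np.arange(w),np.arange(h));z=s['depth']
    P=np.stack([(u-K[0,2])/K[0,0]*z,(v-K[1,2])/K[1,1]*z,z],-1)
    return P@T[:3,:3].T+T[:3,3]
def ray(s,uv,z,T=None):
    T=s['world_from_camera'] if T is None else T
    K=s['intrinsics'];uv=np.atleast_2d(uv).astype(float)
    d=np.c_[(uv[:,0]-K[0,2])/K[0,0],(uv[:,1]-K[1,2])/K[1,1],np.ones(len(uv))]@T[:3,:3].T
    return T[:3,3]+d*((z-T[2,3])/d[:,2])[:,None]
E
python3 - <<'E'
from h import *
for n in ['top0','scene0']:
    s=load(n);P=cloud(s)
    print(n)
    if n=='top0':
        for r in [60,100,120,135,150]: print(r,P[r,[60,150,200,281,350,430]].round(0).tolist())
        for nm,(u,v) in dict(sq=(232,160),tall=(281,154),vial=(345,157),cap=(262,199),cart=(316,202),bulb=(231,250),stop=(288,247),jar=(343,253),board=(240,220),table=(180,200),bt=(135,230),brown=(394,132)).items(): print(nm,P[v,u].round(1))
    # board objects by height in region
    m=(P[...,2]>15)&(P[...,2]<130)&(P[...,0]>350)&(P[...,0]<660)&(np.abs(P[...,1])<430)
    k,l,st,c=cv2.connectedComponentsWithStats(m.astype(np.uint8))
    for i in range(1,k):
        if st[i,4]<8: continue
        q=P[l==i];zt=np.percentile(q[:,2],95);t=q[q[:,2]>zt-4]
        print(st[i].tolist(),'ztop',zt.round(1),'topmid',((t.min(0)+t.max(0))/2).round(1)[:2],'ext',np.ptp(t,axis=0).round(0)[:2],'topmean',t.mean(0).round(1)[:2])
E
```

```text
top0
60 [[811.0, 447.0, 307.0], [800.0, 261.0, 320.0], [833.0, 174.0, 251.0], [828.0, 1.0, 252.0], [823.0, -146.0, 255.0], [820.0, -316.0, 251.0]]
100 [[794.0, 519.0, 149.0], [790.0, 309.0, 144.0], [786.0, 192.0, 147.0], [781.0, 3.0, 147.0], [777.0, -156.0, 147.0], [774.0, -342.0, 143.0]]
120 [[325.0, -8.0, 1228.0], [741.0, 307.0, 146.0], [738.0, 191.0, 145.0], [733.0, 4.0, 145.0], [729.0, -155.0, 145.0], [724.0, -337.0, 148.0]]
135 [[724.0, 534.0, 104.0], [725.0, 323.0, 87.0], [725.0, 203.0, 78.0], [725.0, 6.0, 64.0], [725.0, -165.0, 52.0], [726.0, -368.0, 35.0]]
150 [[682.0, 525.0, 118.0], [714.0, 346.0, 2.0], [711.0, 217.0, 2.0], [679.0, 6.0, 87.0], [703.0, -171.0, -3.0], [691.0, -370.0, 21.0]]
sq [668.  128.3  49.7]
tall [668.4   6.4  90. ]
vial [ 670.2 -151.2   46.1]
cap [559.7  53.1  90. ]
cart [560.9 -76.6  33.2]
bulb [442.6 127.1  78.3]
stop [444.   -5.6 104.9]
jar [ 436.1 -139.5   14.3]
board [524.8 113.3   4.9]
table [580.6 266.4  -1.7]
bt [503.3 372.   18. ]
brown [ 699.8 -254.9  139.7]
[377, 153, 23, 14, 200] ztop 101.4 topmid [ 657.3 -253.2] ext [ 5. 33.] topmean [ 657.9
[... 2361 characters left out ...]
2 -74.4] ext [41. 47.] topmean [563.7 -74.8]
[239, 221, 24, 43, 807] ztop 104.8 topmid [452.3  -1.1] ext [39. 38.] topmean [452.5  -1.3]
[429, 247, 14, 7, 42] ztop 22.5 topmid [ 657.1 -346.9] ext [ 6. 27.] topmean [ 658.  -345.5]
[402, 250, 30, 15, 97] ztop 31.2 topmid [ 616.4 -318.9] ext [ 9. 56.] topmean [ 617.1 -317.9]
[362, 254, 73, 97, 2548] ztop 22.7 topmid [ 500.9 -323.2] ext [217.  93.] topmean [ 488.6 -324.7]
[289, 260, 24, 35, 688] ztop 76.8 topmid [ 435.6 -132.8] ext [40. 39.] topmean [ 436.4 -132.7]
[199, 273, 12, 8, 48] ztop 19.5 topmid [355.3  51.1] ext [10. 28.] topmean [354.7  50.5]
[276, 304, 18, 14, 114] ztop 21.4 topmid [ 365.8 -135.4] ext [32. 22.] topmean [ 365.2 -136.2]
```

Run:
```python
from h import *
for n in ['top0','scene0']:
    s=load(n);P=cloud(s);print(n)
    for nm,c,zr in [('sq',(664,128),(46,56)),('tall',(664,6),(84,96)),('vial',(668,-150),(25,60)),('cart',(563,-75),(30,42))]:
        m=(np.hypot(P[...,0]-c[0],P[...,1]-c[1])<35)&(P[...,2]>zr[0])&(P[...,2]<zr[1])
        q=P[m];print(nm,len(q),((q.min(0)+q.max(0))/2).round(1),np.ptp(q,axis=0).round(0))
        if nm=='cart': print(cv2.minAreaRect(q[:,:2].astype(np.float32)))
    g=s['pixels'].astype(int)
    hsv=cv2.cvtColor(s['pixels'],cv2.COLOR_RGB2HSV)
    for nm,c,ang,wells in [('field',(507,-325),None,3),('bench',(504,352),None,2)]:
        near=(abs(P[...,0]-c[0])<130)&(abs(P[...,1]-c[1])<75)
        wh=(near&(g.min(-1)>205)).astype(np.uint8)
        # sub px contours incl holes
        cs,h=cv2.findContours(wh,cv2.RETR_CCOMP,cv2.CHAIN_APPROX_NONE)
        for k,cc in enumerate(cs):
            a=cv2.contourArea(cc)
            if a<60: continue
            w=ray(s,cc[:,0,:],17)[:,:2].astype(np.float32)
            rr=cv2.minAreaRect(w);print(nm,'hole' if h[0][k][3]>=0 else 'outer',np.round(rr[0],1),np.round(rr[1],1),round(rr[2],1))
```

```text
top0
sq 342 [663.3 130.8  51. ] [52. 50. 10.]
tall 340 [663.7   6.5  89.9] [49. 48. 11.]
vial 100 [ 670.5 -150.1   41.6] [23. 24. 32.]
cart 292 [564.9 -75.6  35.4] [43. 46. 11.]
((564.8084716796875, -75.75091552734375), (40.943233489990234, 45.08188247680664), 3.733314037322998)
field outer [ 507.4 -325.3] [202.6  85.3] 2.4
field hole [ 435.6 -329. ] [38.5 40.6] 42.3
field hole [ 497.9 -325.2] [61.3 62.5] 2.0
field hole [ 569.  -322.7] [60.8 60.1] 41.8
bench outer [503.8 353.9] [164.4  84.8] 10.0
bench hole [465.9 347.4] [70.  69.6] 45.2
bench hole [545.9 361.5] [61.3 60. ] 1.9
scene0
sq 263 [663.9 131.6  51. ] [55. 54. 10.]
tall 302 [664.6   9.   90. ] [50. 50. 12.]
vial 148 [ 670.1 -149.6   40.9] [25. 24. 32.]
cart 323 [564.6 -74.3  35.7] [43. 47. 11.]
((564.9244995117188, -74.0667953491211), (42.676124572753906, 46.18647384643555), 3.581460475921631)
field outer [ 505.3 -323.6] [210.3  85.9] 2.4
field hole [ 435.5 -326.7] [38.3 37.7] 79.6
field hole [ 498.1 -324.5] [58.2 57.9] 2.4
field hole [ 569.6 -320.8] [58.  59.1] 74.1
bench outer [504.  356.9] [171.4  86.2] 10.0
bench hole [466.4 350. ] [69.  67.5] 1.3
bench hole [546.9 366. ] [60.3 57.4] 70.1
```

>>> send_rows(dp=[[40,-55,0],[80,-110,0],[120,-165,0],[160,-220,0],[200,-275,0]], rot=[[0,0,0.07],[0,0,0.14],[0,0,0.21],[0,0,0.28],[0,0,0.3665]], jaw=85, force=30)

```text
time: 0.78
tool_pos: [374.8, 314.5, 245.2]
tcp_rot: [180.0, -0.0, 92.7]
ft_force: [1.0, -0.1, -0.1]
finger_gap: 84.8
```

>>> send_rows(dp=[[40,-55,0],[80,-110,0],[120,-165,0],[150,-210,-3],[170.7,-238,-5.3]], rot=[[0,0,0],[0,0,0],[0,0,0],[0,0,0],[0,0,0]], jaw=70)

```text
time: 1.4
tool_pos: [545.8, 75.7, 239.7]
tcp_rot: [-180.0, 0.0, 92.4]
ft_force: [0.1, 1.1, -0.5]
finger_gap: 70.1
```

>>> send_rows(dp=[[0,0,0],[0,0,0]], rot=[[0,0,0],[0,0,0]])

```text
time: 1.65
tool_pos: [544.4, 78.5, 239.6]
tcp_rot: [-179.9, -0.0, 92.5]
ft_force: [-0.3, -0.5, -0.1]
finger_gap: 70.0
```

```bash
cat >> h.py <<'E'
from scipy.spatial.transform import Rotation as Ro
def snapw(name):
    from bench import r,vision
    st=r.sense();s=vision.snapshot('wrist')
    T=np.eye(4);T[:3,:3]=Ro.from_euler('xyz',st['tcp_rot'],degrees=True).as_matrix();T[:3,3]=st['tool_pos']
    s=dict(s);s['world_from_camera']=T@s['T_tool_cam'];np.savez(f'pics/{name}.npz',**s)
    cv2.imwrite(f'pics/{name}.png',s['pixels'][:,:,::-1]);print(st['time'],st['tool_pos'].round(2),st['tcp_rot'].round(2),st['finger_gap'].round(1))
    return s
def blob(P,c,zr,rad):
    m=(np.hypot(P[...,0]-c[0],P[...,1]-c[1])<rad)&(P[...,2]>zr[0])&(P[...,2]<zr[1])
    q=P[m]
    if len(q)<10: return print('none',len(q))
    (x,y),rr=cv2.minEnclosingCircle(q[:,:2].astype(np.float32))
    print(len(q),'mid',((q.min(0)+q.max(0))/2).round(1),'ext',np.ptp(q,axis=0).round(1),'circ',round(x,1),round(y,1),'d',round(2*rr,1)); return q
E
python3 - <<'E'
from h import *
s=snapw('w1');P=cloud(s)
blob(P,(560.6,56.5),(70,98),30)
blob(P,(560.6,56.5),(25,62),33)
for c in[(663.6,131)]: blob(P,c,(44,60),35)
blob(P,(565,-75),(31,40),35)
E
```

```text
Traceback (most recent call last):
  File "h.py", line 21, in snapw
    cv2.imwrite(f'pics/{name}.png',s['pixels'][:,:,::-1]);print(st['time'],st['tool_pos'].round(2),st['tcp_rot'].round(2),st['finger_gap'].round(1))
                                                                                                                          ^^^^^^^^^^^^^^^^^^^^^^
AttributeError: 'float' object has no attribute 'round'
```

View pics/w1.png

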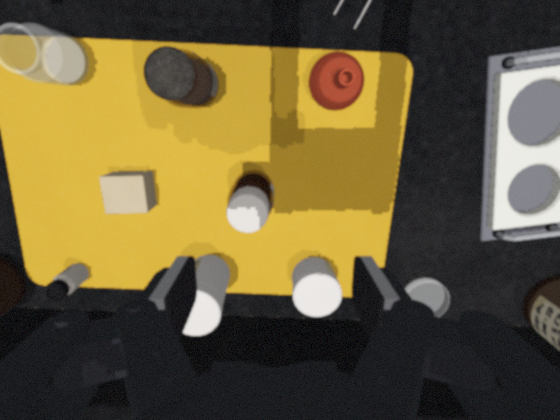

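```bash
sed -i "s/,st\['finger_gap'\].round(1)//" h.py
python3 - <<'E'
from h import *
s=load('w1');P=cloud(s)
blob(P,(560.6,56.5),(80,98),30)
blob(P,(560.6,56.5),(25,62),33)
blob(P,(663.6,131),(44,60),35)
q=blob(P,(565,-75),(31,40),35);print(cv2.minAreaRect(q[:,:2].astype(np.float32)))
blob(P,(452,-2),(95,110),35)
blob(P,(670,-150),(15,60),25)
hh=P[...,2]
wh=((s['pixels'].min(-1)>190)&(P[...,1]>290)).astype(np.uint8)
cs,h=cv2.findContours(wh,cv2.RETR_CCOMP,cv2.CHAIN_APPROX_NONE)
for k,cc in enumerate(cs):
    if cv2.contourArea(cc)>60:
        w=ray(s,cc[:,0,:],17)[:,:2].astype(np.float32);print(cv2.minAreaRect(w))
E
```

```text
1404 mid [561.2  56.4  87.4] ext [35.7 36.8 14.4] circ 561.4 56.4 d 36.9
429 mid [555.7  56.9  43.5] ext [35.6 44.7 36.9] circ 559.6 57.0 d 45.4
1747 mid [664.1 130.8  48.5] ext [52.9 51.6  8.8] circ 664.3 131.1 d 53.6
1678 mid [564.9 -75.2  34.1] ext [41.6 46.9  6. ] circ 564.8 -74.9 d 58.0
((565.414306640625, -75.26901245117188), (40.25883483886719, 45.67201232910156), 3.462024450302124)
2184 mid [451.9  -3.7 100.8] ext [37.3 37.2  6.1] circ 451.7 -3.6 d 38.3
863 mid [ 671.  -149.2   34. ] ext [24.4 24.7 37.7] circ 671.2 -149.5 d 25.6
((505.8104553222656, 347.96295166015625), (164.9016876220703, 72.94709014892578), 10.229351043701172)
```

>>> send_rows(dp=[[17,-22,-5],[17,-22,-45],[17,-22,-85],[17,-22,-120],[17,-22,-120]], rot=[[0,0,0],[0,0,0],[0,0,0],[0,0,0],[0,0,0]], jaw=70)

```text
time: 2.33
tool_pos: [558.7, 57.6, 116.9]
tcp_rot: [-179.6, -0.0, 92.6]
ft_force: [-0.4, -0.7, 0.1]
finger_gap: 69.8
```

>>> send_rows(dp=[[0,0,0]], rot=[[0,0,0]])

```text
time: 2.45
tool_pos: [562.4, 57.1, 121.7]
tcp_rot: [179.9, -0.0, 92.6]
ft_force: [0.8, -0.1, -0.0]
finger_gap: 69.9
```

Run:
```python
from h import *
s=snapw('w2');P=cloud(s)
blob(P,(560.6,56.5),(80,98),30)
blob(P,(560.6,56.5),(25,62),33)
```

```text
2.45 [562.43  57.13 121.73] [179.9   -0.    92.58]
3894 mid [561.4  56.4  87. ] ext [36.4 36.9 14. ] circ 561.7 56.5 d 37.2
1030 mid [552.   56.8  43.5] ext [28.  44.4 37. ] circ 559.2 56.5 d 45.6
```

>>> send_rows(dp=[[-0.5,-0.5,-25],[-0.5,-0.5,-50],[-0.5,-0.5,-70],[-0.5,-0.5,-76],[-0.5,-0.5,-76]], rot=[[0,0,0],[0,0,0],[0,0,0],[0,0,0],[0,0,0]])

```text
time: 3.12
tool_pos: [561.6, 55.8, 44.4]
tcp_rot: [180.0, 0.0, 92.5]
ft_force: [0.6, -0.0, -0.1]
finger_gap: 69.7
```

>>> send_rows(dp=[[0,0,0],[0,0,0],[0,0,0],[0,0,0],[0,0,0]], rot=[[0,0,0],[0,0,0],[0,0,0],[0,0,0],[0,0,0]], jaw=40, force=30)

```text
time: 3.75
tool_pos: [562.4, 55.8, 45.4]
tcp_rot: [179.9, 0.0, 92.5]
ft_force: [-1.2, 0.7, 5.5]
finger_gap: 42.2
```

>>> send_rows(dp=[[0,0,0],[0,0,0]], rot=[[0,0,0],[0,0,0]])

```text
time: 4.0
tool_pos: [562.4, 55.8, 45.4]
tcp_rot: [179.9, 0.0, 92.5]
ft_force: [-0.9, -0.2, 6.3]
finger_gap: 42.4
```

Run:
```python
from h import *
s=snapw('w3');P=cloud(s)
blob(P,(560.6,56.5),(80,98),30)
blob(P,(560.6,56.5),(25,62),33)
```

```text
4.0 [562.41  55.82  45.41] [179.87   0.    92.5 ]
9158 mid [554.6  56.1  89. ] ext [23.6 57.1 18. ] circ 551.6 56.1 d 57.1
4739 mid [556.4  56.3  43.5] ext [36.9 65.3 37. ] circ 556.3 56.3 d 65.4
```

View pics/w3.png

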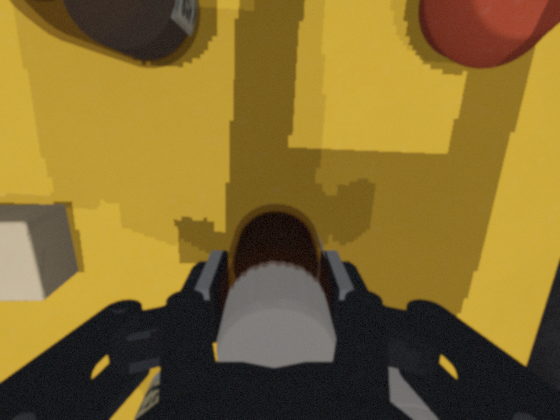

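>>> send_rows(dp=[[0,0,8],[0,0,25],[0,0,50],[0,0,75],[0,-10,85]], rot=[[0,0,0],[0,0,0],[0,0,0],[0,0,0],[0,0,0]])

```text
time: 4.68
tool_pos: [562.6, 45.9, 131.9]
tcp_rot: [179.8, 0.0, 92.6]
ft_force: [0.6, -0.3, -0.9]
finger_gap: 42.3
```

>>> send_rows(dp=[[1,-30,0],[2,-70,0],[3,-115,0],[4,-160,0],[5,-205,0]], rot=[[0,0,0],[0,0,0],[0,0,0],[0,0,0],[0,0,0]])

```text
time: 5.3
tool_pos: [565.7, -161.2, 128.8]
tcp_rot: [-180.0, -0.0, 92.5]
ft_force: [0.4, 0.6, -0.5]
finger_gap: 42.2
```

>>> send_rows(dp=[[0,-45,0],[0,-85,0],[0,-105,0],[0,-105,0],[0,-105,0]], rot=[[0,0,0],[0,0,0],[0,0,0],[0,0,0],[0,0,0]])

```text
time: 5.92
tool_pos: [566.2, -263.2, 128.7]
tcp_rot: [-180.0, -0.1, 92.5]
ft_force: [-0.9, 0.6, -1.4]
finger_gap: 42.6
```

```bash
cat >> h.py <<'E'
def tray(s,ymin,ymax,thr=170,amin=300):
    P=cloud(s)
    wh=((s['pixels'].min(-1)>thr)&(P[...,1]>ymin)&(P[...,1]<ymax)&(P[...,2]<32)).astype(np.uint8)
    cs,h=cv2.findContours(wh,cv2.RETR_CCOMP,cv2.CHAIN_APPROX_NONE)
    for k,cc in enumerate(cs):
        if cv2.contourArea(cc)>amin:
            w=ray(s,cc[:,0,:],17)[:,:2].astype(np.float32);q=cv2.minAreaRect(w);e=cv2.minEnclosingCircle(w)
            print('hole' if h[0][k][3]>=0 else 'outer',np.round(q[0],1),np.round(q[1],1),round(q[2],1),'circ',np.round(e[0],1),round(2*e[1],1))
E
python3 - <<'E'
from h import *
s=snapw('w4');tray(s,-400,-240)
E
```

```text
5.925 [ 566.2  -263.17  128.7 ] [-1.7997e+02 -5.0000e-02  9.2530e+01]
outer [ 520.8 -324. ] [177.5  84.8] 2.4 circ [ 520.8 -323.4] 196.2
hole [ 498.1 -325.6] [57.7 57.6] 2.3 circ [ 498.  -324.4] 77.3
```

View pics/w4.png

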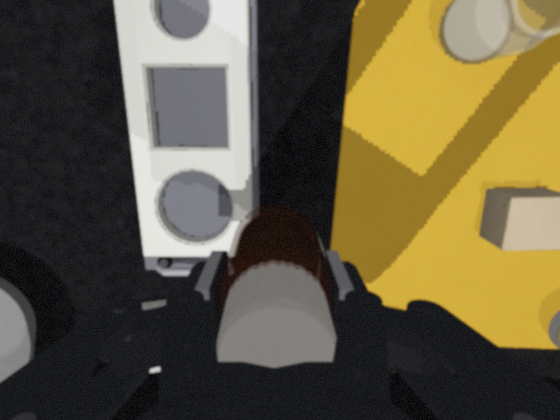

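>>> send_rows(dp=[[2,-25,0],[4,-50,0],[4,-59,0],[4,-59,-20],[4,-59,-40]], rot=[[0,0,0],[0,0,0],[0,0,0],[0,0,0],[0,0,0]])

```text
time: 6.6
tool_pos: [570.0, -321.8, 87.0]
tcp_rot: [-179.9, -0.1, 92.5]
ft_force: [-0.1, 1.1, -0.2]
finger_gap: 42.2
```

>>> send_rows(dp=[[0,0,0],[0,0,0]], rot=[[0,0,0],[0,0,0]])

```text
time: 6.85
tool_pos: [570.2, -322.6, 88.6]
tcp_rot: [-180.0, -0.0, 92.5]
ft_force: [-0.4, -0.7, -0.8]
finger_gap: 42.6
```

Run:
```python
from h import *
s=snapw('w5');tray(s,-400,-240)
P=cloud(s)
```

```text
6.85 [ 570.19 -322.56   88.56] [-1.7996e+02 -3.0000e-02  9.2540e+01]
outer [ 501.6 -325.1] [114.5  84.8] 2.4 circ [ 500.1 -325. ] 139.5
```

View pics/w5.png

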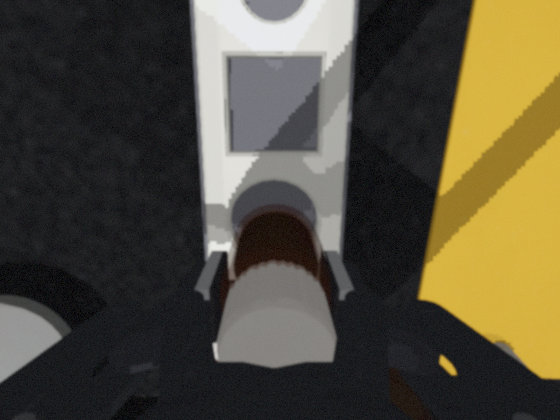

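>>> send_rows(dp=[[0,0,-12],[0,0,-24],[0,0,-34],[0,0,-39],[0,0,-41]], rot=[[0,0,0],[0,0,0],[0,0,0],[0,0,0],[0,0,0]])

```text
time: 7.52
tool_pos: [570.1, -323.1, 47.4]
tcp_rot: [-180.0, -0.0, 92.5]
ft_force: [-0.6, 0.8, -1.1]
finger_gap: 42.5
```

>>> send_rows(dp=[[0,0,-1],[0,0,-2]], rot=[[0,0,0],[0,0,0]])

```text
time: 7.78
tool_pos: [570.6, -323.4, 46.4]
tcp_rot: [180.0, 0.0, 92.5]
ft_force: [-0.3, -0.3, -0.7]
finger_gap: 42.7
```

>>> send_rows(dp=[[0,0,-1],[0,0,-2]], rot=[[0,0,0],[0,0,0]])

```text
time: 8.02
tool_pos: [571.0, -323.5, 45.8]
tcp_rot: [179.9, 0.0, 92.5]
ft_force: [-4.2, 2.6, 13.4]
finger_gap: 42.2
```

>>> send_rows(dp=[[0,0,-0.5],[0,0,-1]], rot=[[0,0,0],[0,0,0]])

```text
time: 8.28
tool_pos: [571.1, -323.6, 45.8]
tcp_rot: [179.9, 0.0, 92.5]
ft_force: [-7.4, 5.1, 17.5]
finger_gap: 42.5
```

>>> send_rows(dp=[[0,0,1],[0,0,1.5]], rot=[[0,0,0],[0,0,0]])

```text
time: 8.52
tool_pos: [570.9, -323.5, 45.9]
tcp_rot: [179.9, 0.0, 92.5]
ft_force: [-1.7, 0.6, 2.9]
finger_gap: 42.6
```

>>> send_rows(dp=[[0,0,0],[0,0,0],[0,0,0]], rot=[[0,0,0],[0,0,0],[0,0,0]], jaw=68)

```text
time: 8.9
tool_pos: [570.2, -323.1, 44.2]
tcp_rot: [-180.0, -0.0, 92.5]
ft_force: [-0.3, 0.4, -0.5]
finger_gap: 67.8
```

>>> send_rows(dp=[[0,0,20],[0,0,50],[0,0,85],[0,0,120],[0,30,130]], rot=[[0,0,0],[0,0,0],[0,0,0],[0,0,0],[0,0,0]])

```text
time: 9.52
tool_pos: [571.9, -295.6, 180.1]
tcp_rot: [179.7, 0.3, 92.4]
ft_force: [0.5, 0.9, -0.1]
finger_gap: 67.8
```

>>> send_rows(dp=[[0,50,0],[-1,100,0],[-2,150,0],[-3,190,0],[-4,217,0]], rot=[[0,0,0],[0,0,0],[0,0,0],[0,0,0.01],[0,0,0.017]])

```text
time: 10.15
tool_pos: [566.6, -74.3, 176.4]
tcp_rot: [179.9, 0.0, 93.6]
ft_force: [-0.5, -0.7, -0.3]
finger_gap: 67.7
```

Run:
```python
from h import *
from bench import vision,r
print(r.sense()['tool_pos'])
s=vision.snapshot('top');np.savez('pics/top1.npz',**s)
cv2.imwrite('pics/top1.png',cv2.resize(s['pixels'][120:300,180:460,::-1],None,fx=2.8,fy=2.8,interpolation=cv2.INTER_CUBIC))
P=cloud(s);q=blob(P,(570,-322),(82,100),30)
s=snapw('w6');P=cloud(s)
blob(P,(570,-322),(82,100),30)
q=blob(P,(565,-75),(31,40),35);print(cv2.minAreaRect(q[:,:2].astype(np.float32)))
blob(P,(671,-149),(25,50),25)
```

```text
[566.59033125 -74.33758599 176.36169589]
204 mid [ 569.8 -322.8   90.4] ext [36.3 36.8 16.4] circ 569.8 -322.3 d 37.8
10.2 [566.55 -71.75 176.27] [ 1.7989e+02 -8.0000e-02  9.3650e+01]
none 0
2501 mid [565.2 -75.7  33.9] ext [42.1 46.5  5.8] circ 565.3 -75.4 d 58.3
((565.2488403320312, -75.54984283447266), (39.933563232421875, 45.01974105834961), 3.6804306507110596)
none 0
```

View pics/w6.png

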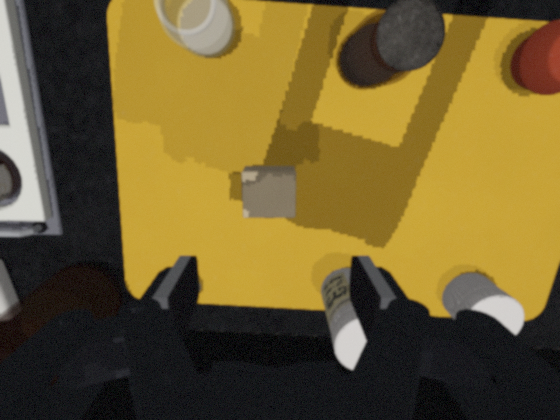

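View pics/top1.png

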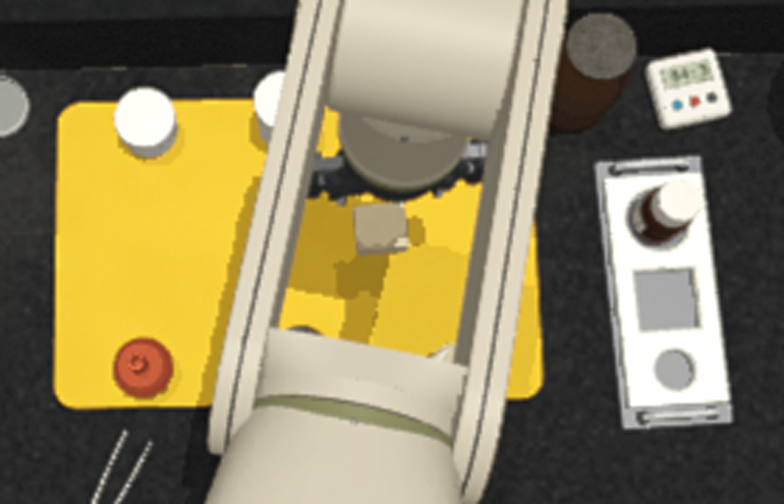

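>>> send_rows(dp=[[-1,0.7,-10],[-1,0.7,-50],[-1,0.7,-90],[-1,0.7,-110],[-1,0.7,-110]], rot=[[0,0,0],[0,0,0],[0,0,0],[0,0,0],[0,0,0]])

```text
time: 10.88
tool_pos: [563.9, -75.9, 62.8]
tcp_rot: [-179.8, -0.1, 93.4]
ft_force: [-0.3, -0.2, 0.0]
finger_gap: 67.8
```

>>> send_rows(dp=[[0,0,0],[0,0,0]], rot=[[0,0,0],[0,0,0]])

```text
time: 11.12
tool_pos: [566.8, -75.9, 66.5]
tcp_rot: [179.8, 0.1, 93.5]
ft_force: [1.0, -0.5, 0.7]
finger_gap: 68.2
```

>>> send_rows(dp=[[0,0.5,-15],[0,0.5,-27],[0,0.5,-32],[0,0.5,-32],[0,0.5,-32]], rot=[[0,0,0],[0,0,0],[0,0,0],[0,0,0],[0,0,0]])

```text
time: 11.75
tool_pos: [565.6, -75.0, 32.7]
tcp_rot: [180.0, 0.0, 93.5]
ft_force: [0.7, -0.1, -0.5]
finger_gap: 68.2
```

>>> send_rows(dp=[[0,0,0],[0,0,0],[0,0,0],[0,0,0],[0,0,0]], rot=[[0,0,0],[0,0,0],[0,0,0],[0,0,0],[0,0,0]], jaw=36, force=25)

```text
time: 12.38
tool_pos: [565.8, -75.1, 33.1]
tcp_rot: [179.9, 0.0, 93.5]
ft_force: [0.6, -0.1, 4.7]
finger_gap: 44.1
```

Run:
```python
from h import *
s=snapw('w7')
```

```text
12.375 [565.82 -75.13  33.08] [1.7994e+02 2.0000e-02 9.3480e+01]
```

View pics/w7.png

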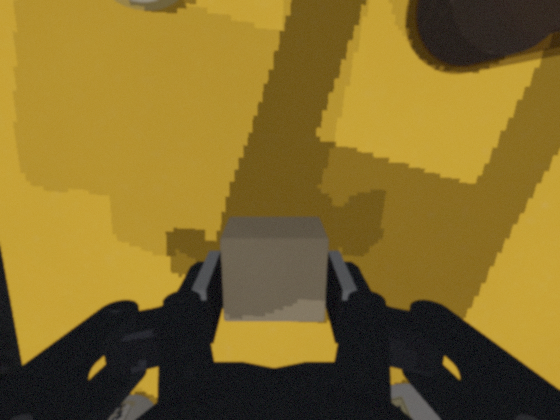

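>>> send_rows(dp=[[0,0,8],[0,0,25],[0,0,55],[0,0,85],[-5,-15,100]], rot=[[0,0,0],[0,0,0],[0,0,0],[0,0,0],[0,0,-0.018]])

```text
time: 13.05
tool_pos: [561.5, -90.1, 135.5]
tcp_rot: [179.8, 0.1, 92.5]
ft_force: [-0.4, 0.1, -0.4]
finger_gap: 44.4
```

>>> send_rows(dp=[[-13,-45,0],[-25,-95,0],[-38,-145,0],[-50,-190,0],[-62.5,-235,0]], rot=[[0,0,0],[0,0,0],[0,0,0],[0,0,0],[0,0,0]])

```text
time: 13.68
tool_pos: [496.2, -327.1, 132.4]
tcp_rot: [-180.0, -0.0, 92.4]
ft_force: [0.5, -0.1, -0.6]
finger_gap: 44.2
```

>>> send_rows(dp=[[0,0,0],[0,0,-20],[0,0,-40],[0,0,-40],[0,0,-40]], rot=[[0,0,0],[0,0,0],[0,0,0],[0,0,0],[0,0,0]])

```text
time: 14.3
tool_pos: [497.9, -324.2, 92.1]
tcp_rot: [-180.0, -0.0, 92.5]
ft_force: [0.8, -0.2, -0.4]
finger_gap: 44.3
```

Run:
```python
from h import *
s=snapw('w8')
tray(s,-400,-240)
```

```text
14.3 [ 497.94 -324.17   92.09] [-1.7996e+02 -3.0000e-02  9.2510e+01]
outer [ 582.3 -287.5] [43.2 17.9] 5.3 circ [ 582.5 -286.3] 44.4
outer [ 585.7 -355.2] [15.5 43.7] 82.6 circ [ 585.5 -357.3] 43.9
outer [ 510.4 -362.3] [10.3 22.6] 84.8 circ [ 510.1 -366.3] 22.7
outer [ 500.5 -289.2] [29. 13.] 2.5 circ [ 500.6 -289.6] 31.5
outer [ 445.7 -291. ] [19.4 40.5] 57.1 circ [ 443.8 -294. ] 41.2
outer [ 445.6 -330.7] [79.2 79.5] 2.4 circ [ 445.5 -330.4] 110.1
outer [ 395.7 -331.7] [ 5.1 58.3] 2.5 circ [ 396.9 -331.6] 58.3
```

View pics/w8.png

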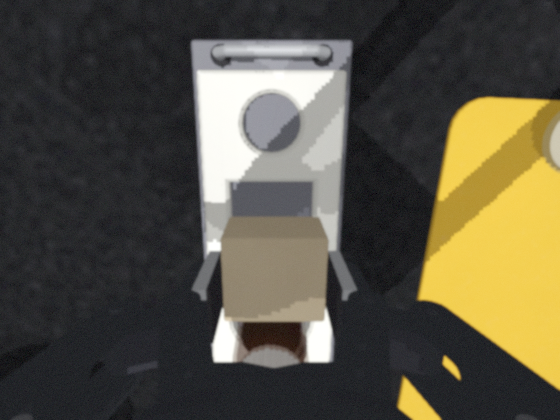

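>>> send_rows(dp=[[0,-1.2,-15],[0,-1.2,-30],[0,-1.2,-45],[0,-1.2,-54],[0,-1.2,-56]], rot=[[0,0,0],[0,0,0],[0,0,0],[0,0,0],[0,0,0]])

```text
time: 14.98
tool_pos: [497.2, -325.8, 35.2]
tcp_rot: [-179.9, -0.1, 92.4]
ft_force: [-0.3, 0.1, 0.5]
finger_gap: 44.3
```

>>> send_rows(dp=[[0,0,-1],[0,0,-1.5]], rot=[[0,0,0],[0,0,0]])

```text
time: 15.22
tool_pos: [498.2, -326.5, 35.6]
tcp_rot: [180.0, 0.0, 92.4]
ft_force: [-1.0, 0.2, -0.6]
finger_gap: 44.5
```

>>> send_rows(dp=[[0,0,-1],[0,0,-1.5]], rot=[[0,0,0],[0,0,0]])

```text
time: 15.48
tool_pos: [498.0, -326.3, 33.7]
tcp_rot: [180.0, 0.0, 92.4]
ft_force: [0.3, -0.0, -1.3]
finger_gap: 44.6
```

>>> send_rows(dp=[[0,0,-0.7],[0,0,-1.2]], rot=[[0,0,0],[0,0,0]])

```text
time: 15.72
tool_pos: [498.0, -326.3, 33.5]
tcp_rot: [180.0, 0.0, 92.5]
ft_force: [-5.0, 3.1, 11.5]
finger_gap: 44.3
```

>>> send_rows(dp=[[0,0,-0.5],[0,0,-0.5]], rot=[[0,0,0],[0,0,0]])

```text
time: 15.98
tool_pos: [498.0, -326.3, 33.5]
tcp_rot: [180.0, 0.0, 92.5]
ft_force: [-7.1, 4.5, 13.7]
finger_gap: 44.7
```

>>> send_rows(dp=[[0,0,1],[0,0,1.5],[0,0,1.5]], rot=[[0,0,0],[0,0,0],[0,0,0]])

```text
time: 16.35
tool_pos: [498.0, -326.4, 33.5]
tcp_rot: [180.0, 0.0, 92.4]
ft_force: [-0.4, 0.7, 2.2]
finger_gap: 44.6
```

>>> send_rows(dp=[[0,0,0],[0,0,0],[0,0,0]], rot=[[0,0,0],[0,0,0],[0,0,0]], jaw=60)

```text
time: 16.73
tool_pos: [497.7, -326.1, 33.1]
tcp_rot: [-180.0, -0.0, 92.4]
ft_force: [-0.0, -0.1, 0.1]
finger_gap: 59.6
```

>>> send_rows(dp=[[0,0,20],[0,0,60],[0,0,105],[0,0,145],[10,10,150]], rot=[[0,0,0],[0,0,0],[0,0,0],[0,0,0],[0,0,0]])

```text
time: 17.35
tool_pos: [509.7, -318.2, 189.6]
tcp_rot: [179.6, 0.3, 92.4]
ft_force: [0.2, -0.3, 0.3]
finger_gap: 59.7
```

>>> send_rows(dp=[[35,40,0],[70,75,0],[100,110,0],[125,140,0],[140,165,0]], rot=[[0,0,0],[0,0,0],[0,0,0],[0,0,0],[0,0,0]], jaw=50)

```text
time: 17.98
tool_pos: [648.7, -149.0, 183.2]
tcp_rot: [-180.0, -0.0, 92.5]
ft_force: [-0.0, -0.2, -0.2]
finger_gap: 50.2
```

>>> send_rows(dp=[[0,0,0],[0,0,0],[0,0,0]], rot=[[0,0,0],[0,0,0],[0,0,0]])

```text
time: 18.35
tool_pos: [647.3, -152.2, 183.4]
tcp_rot: [-180.0, 0.0, 92.4]
ft_force: [-0.8, -0.9, -0.1]
finger_gap: 49.8
```

Run:
```python
from h import *
from bench import vision
s=vision.snapshot('top')
P=cloud(s);q=blob(P,(498,-325),(26,45),35)
s=snapw('w9');P=cloud(s)
for a in[(15,42),(42,60)]: blob(P,(671,-149),a,22)
q=blob(P,(498,-325),(26,45),35)
if q is not None: print(cv2.minAreaRect(q[:,:2].astype(np.float32)))
```

```text
324 mid [ 497.3 -325.5   33.7] ext [41.7 45.9 14.9] circ 496.7 -325.3 d 57.6
18.4 [ 647.33 -152.17  183.35] [-1.7999e+02  1.0000e-02  9.2370e+01]
312 mid [ 666.6 -150.6   28.5] ext [15.7 24.9 26.9] circ 670.7 -150.6 d 25.0
585 mid [ 671.4 -151.    47.8] ext [21.6 21.8 11.5] circ 671.9 -151.0 d 22.6
1250 mid [ 511.7 -324.7   31.5] ext [14.6 46.1 11. ] circ 511.0 -324.6 d 46.4
((512.8272094726562, -324.51068115234375), (13.03003978729248, 45.611202239990234), 4.878964900970459)
```

View pics/w9.png

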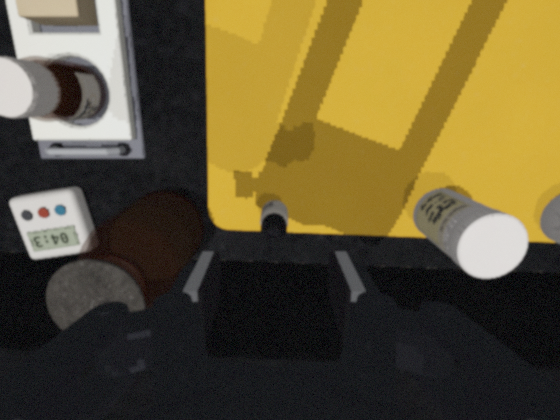

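>>> send_rows(dp=[[12,1,0],[23.5,2,-15],[23.5,2,-50],[23.5,2,-85],[23.5,2,-105]], rot=[[0,0,0],[0,0,0],[0,0,0],[0,0,0],[0,0,0]])

```text
time: 19.08
tool_pos: [669.9, -149.5, 75.9]
tcp_rot: [-179.8, -0.1, 92.4]
ft_force: [-0.5, 0.5, -0.8]
finger_gap: 49.9
```

>>> send_rows(dp=[[0,0,0],[0,0,0],[0,0,0]], rot=[[0,0,0],[0,0,0],[0,0,0]])

```text
time: 19.45
tool_pos: [672.6, -149.7, 80.6]
tcp_rot: [179.8, 0.1, 92.4]
ft_force: [0.3, -0.4, -0.2]
finger_gap: 50.1
```

Run:
```python
from h import *
s=snapw('w10');P=cloud(s)
for a in[(15,42),(42,60)]: blob(P,(671,-149),a,20)
```

```text
19.45 [ 672.64 -149.67   80.58] [1.7982e+02 6.0000e-02 9.2440e+01]
785 mid [ 666.8 -150.7   28.5] ext [15.9 24.7 26.8] circ 671.3 -150.7 d 25.1
1515 mid [ 671.8 -150.9   47.9] ext [23.2 21.9 11.7] circ 671.8 -151.0 d 23.2
```

View pics/w10.png

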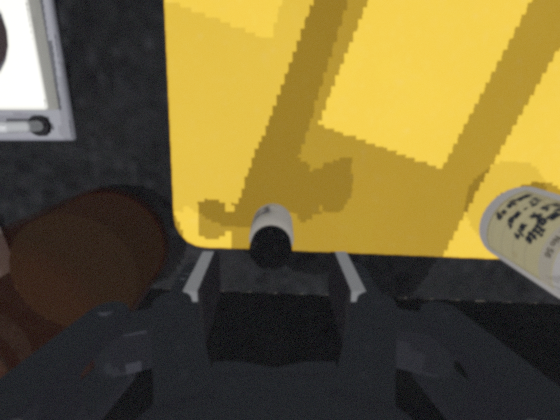

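>>> send_rows(dp=[[-0.5,-1,-18],[-0.5,-1,-34],[-0.5,-1,-44],[-0.5,-1,-44.5],[-0.5,-1,-44.5]], rot=[[0,0,0],[0,0,0],[0,0,0],[0,0,0],[0,0,0]])

```text
time: 20.12
tool_pos: [671.0, -150.2, 33.9]
tcp_rot: [180.0, 0.0, 92.5]
ft_force: [0.1, -0.1, -0.8]
finger_gap: 49.8
```

>>> send_rows(dp=[[0,0,0],[0,0,0],[0,0,0],[0,0,0],[0,0,0]], rot=[[0,0,0],[0,0,0],[0,0,0],[0,0,0],[0,0,0]], jaw=18, force=22)

```text
time: 20.75
tool_pos: [671.4, -150.4, 34.7]
tcp_rot: [179.9, 0.0, 92.4]
ft_force: [-0.9, -0.1, 5.1]
finger_gap: 23.9
```

Run:
```python
from h import *
s=snapw('w11')
```

```text
20.75 [ 671.43 -150.38   34.67] [1.7992e+02 3.0000e-02 9.2450e+01]
```

View pics/w11.png

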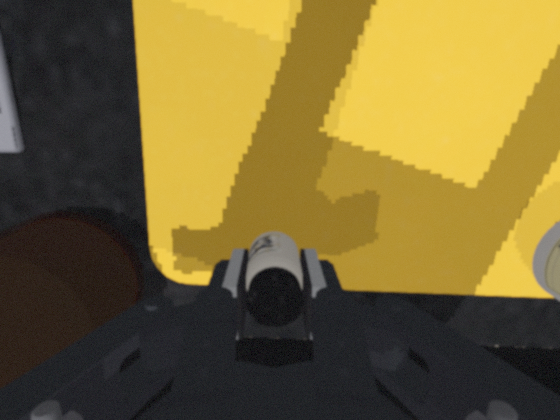

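>>> send_rows(dp=[[0,0,8],[0,0,25],[0,0,55],[0,0,85],[-10,-8,105]], rot=[[0,0,0],[0,0,0],[0,0,0],[0,0,0],[0,0,0]])

```text
time: 21.42
tool_pos: [662.0, -158.0, 142.1]
tcp_rot: [179.8, 0.1, 92.5]
ft_force: [0.4, 0.3, -0.4]
finger_gap: 23.5
```

>>> send_rows(dp=[[-30,-22,0],[-65,-49,0],[-105,-79,0],[-145,-109,0],[-180,-135,0]], rot=[[0,0,0],[0,0,0],[0,0,0],[0,0,0],[0,0,0]])

```text
time: 22.05
tool_pos: [479.5, -294.2, 140.0]
tcp_rot: [180.0, 0.0, 92.4]
ft_force: [0.1, -0.7, 0.3]
finger_gap: 23.5
```

>>> send_rows(dp=[[-25,-20,0],[-45,-34.5,0],[-45,-34.5,-20],[-45,-34.5,-45],[-45,-34.5,-55]], rot=[[0,0,0],[0,0,0],[0,0,0],[0,0,0],[0,0,0]])

```text
time: 22.68
tool_pos: [435.2, -327.3, 83.2]
tcp_rot: [-179.9, -0.1, 92.4]
ft_force: [-0.7, 0.4, -0.2]
finger_gap: 23.6
```

>>> send_rows(dp=[[0,0,0],[0,0,0]], rot=[[0,0,0],[0,0,0]])

```text
time: 22.92
tool_pos: [436.5, -328.2, 85.1]
tcp_rot: [179.9, 0.1, 92.5]
ft_force: [0.1, 1.5, 0.1]
finger_gap: 23.5
```

Run:
```python
from h import *
s=snapw('w12'); tray(s,-400,-240)
```

```text
22.925 [ 436.49 -328.17   85.08] [1.7993e+02 7.0000e-02 9.2460e+01]
outer [ 532.2 -323.6] [17.8 54.8] 2.5 circ [ 531.3 -323.6] 56.2
outer [ 457.9 -355.3] [30.8 29.9] 2.5 circ [ 457.9 -357.2] 39.7
outer [ 446.3 -298.7] [41.7 27.3] 2.4 circ [ 446.3 -296.7] 47.5
outer [ 416.5 -361.7] [18.1 20.1] 2.5 circ [ 415.1 -361.8] 23.8
```

View pics/w12.png

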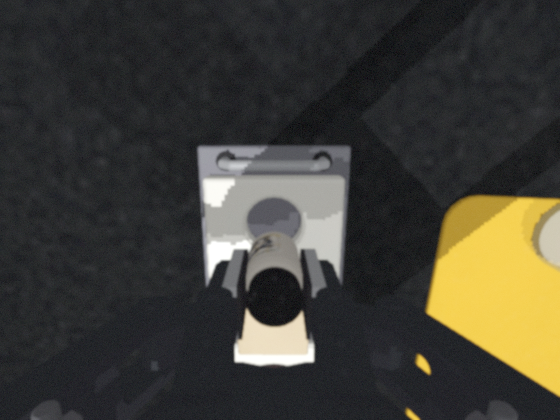

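>>> send_rows(dp=[[0,0,-15],[0,0,-30],[0,0,-42],[0,0,-46],[0,0,-48]], rot=[[0,0,0],[0,0,0],[0,0,0],[0,0,0],[0,0,0]])

```text
time: 23.6
tool_pos: [435.7, -327.6, 35.4]
tcp_rot: [-180.0, -0.0, 92.4]
ft_force: [-0.9, -0.1, 0.6]
finger_gap: 23.7
```

>>> send_rows(dp=[[0,0,-0.7],[0,0,-1.2]], rot=[[0,0,0],[0,0,0]])

```text
time: 23.85
tool_pos: [436.1, -328.0, 35.1]
tcp_rot: [180.0, 0.0, 92.4]
ft_force: [-0.7, 0.4, 3.7]
finger_gap: 23.9
```

>>> send_rows(dp=[[0,0,-0.7],[0,0,-1.2]], rot=[[0,0,0],[0,0,0]])

```text
time: 24.1
tool_pos: [436.4, -328.1, 34.9]
tcp_rot: [179.9, 0.0, 92.5]
ft_force: [-4.4, 4.0, 13.0]
finger_gap: 23.6
```

>>> send_rows(dp=[[0,0,0.8],[0,0,1],[0,0,1]], rot=[[0,0,0],[0,0,0],[0,0,0]])

```text
time: 24.48
tool_pos: [436.2, -328.1, 35.0]
tcp_rot: [180.0, 0.0, 92.4]
ft_force: [-0.9, 1.5, 6.1]
finger_gap: 23.7
```

>>> send_rows(dp=[[0,0,0],[0,0,0],[0,0,0]], rot=[[0,0,0],[0,0,0],[0,0,0]], jaw=45)

```text
time: 24.85
tool_pos: [435.6, -327.5, 34.1]
tcp_rot: [-180.0, -0.0, 92.4]
ft_force: [-0.9, -0.5, 0.2]
finger_gap: 45.0
```

>>> send_rows(dp=[[0,0,15],[0,0,50],[0,0,90],[0,0,130],[0,10,150]], rot=[[0,0,0],[0,0,0],[0,0,0],[0,0,0],[0,0,0]])

```text
time: 25.48
tool_pos: [436.8, -318.7, 188.2]
tcp_rot: [179.8, 0.2, 92.4]
ft_force: [0.9, -0.1, -0.1]
finger_gap: 45.1
```

>>> send_rows(dp=[[0,0,0],[0,0,0],[0,0,0]], rot=[[0,0,0],[0,0,0],[0,0,0]], jaw=72)

```text
time: 25.85
tool_pos: [434.9, -317.0, 182.3]
tcp_rot: [-179.9, -0.1, 92.4]
ft_force: [0.2, 0.1, -0.6]
finger_gap: 72.0
```

Run:
```python
from h import *
s=snapw('w13');P=cloud(s)
blob(P,(436,-328),(40,65),20)
q=blob(P,(498,-325),(26,45),33)
print('carton top z',np.median(q[:,2]),cv2.minAreaRect(q[q[:,2]>30][:,:2].astype(np.float32)))
q=P[(np.hypot(P[...,0]-436,P[...,1]+328)<8)];print(np.percentile(q[:,2],[50,90]))
m=(np.hypot(P[...,0]-450,P[...,1]+350)<6);print('traytop',np.median(P[m][:,2]))
```

```text
25.85 [ 434.94 -317.    182.28] [-1.7986e+02 -1.3000e-01  9.2450e+01]
629 mid [ 436.6 -328.3   47. ] ext [22.1 22.  13.5] circ 436.5 -328.5 d 22.7
2147 mid [ 497.6 -325.8   31.7] ext [41.7 45.6 11.1] circ 497.2 -325.8 d 58.5
carton top z 34.94406925435817 ((497.7464904785156, -326.0705871582031), (40.86438751220703, 44.39217758178711), 2.7949819564819336)
[50.48747266 51.76372955]
traytop 183.02488424972196
```

View pics/w13.png

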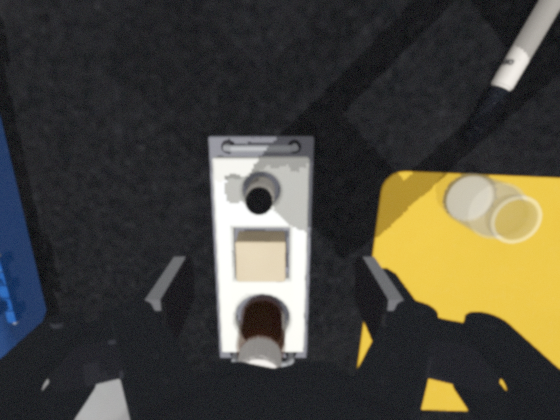

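>>> send_rows(dp=[[2,35,0],[5,85,0],[8,140,0],[11,195,0],[13,245,0]], rot=[[0,0,0],[0,0,0],[0,0,0],[0,0,0],[0,0,0]])

```text
time: 26.52
tool_pos: [448.3, -70.9, 183.5]
tcp_rot: [-179.9, -0.0, 92.4]
ft_force: [0.2, -0.8, -0.3]
finger_gap: 72.0
```

>>> send_rows(dp=[[2,40,0],[3,66,0],[3,69,-15],[3,69,-35],[3,69,-50]], rot=[[0,0,0],[0,0,0],[0,0,0],[0,0,0],[0,0,0]])

```text
time: 27.15
tool_pos: [450.8, -4.4, 132.1]
tcp_rot: [-179.9, -0.0, 92.4]
ft_force: [0.6, 0.3, -0.3]
finger_gap: 71.8
```

>>> send_rows(dp=[[0,0,0],[0,0,0],[0,0,0]], rot=[[0,0,0],[0,0,0],[0,0,0]])

```text
time: 27.52
tool_pos: [452.4, -4.0, 135.2]
tcp_rot: [179.9, 0.0, 92.4]
ft_force: [0.5, 0.4, 0.4]
finger_gap: 71.7
```

Run:
```python
from h import *
s=snapw('w14');P=cloud(s)
blob(P,(451.8,-3.7),(96,110),28)
blob(P,(451.8,-3.7),(20,60),28)
```

```text
27.525 [452.43  -3.99 135.21] [1.7992e+02 2.0000e-02 9.2430e+01]
3817 mid [452.4  -3.1 100.8] ext [38.  37.8  6. ] circ 452.3 -3.1 d 38.2
669 mid [437.   -4.1  40.1] ext [17.5 45.1 39.8] circ 444.8 -4.1 d 45.2
```

View pics/w14.png

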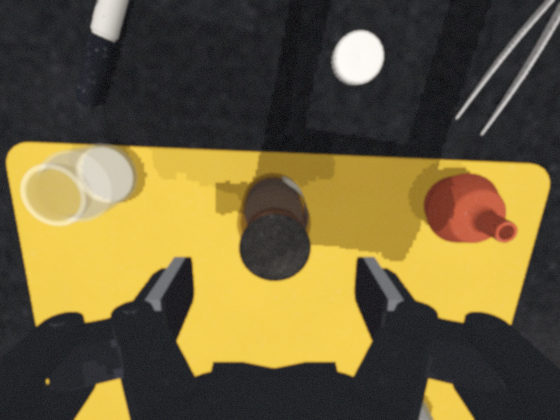

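>>> send_rows(dp=[[0,0.3,-25],[0,0.3,-50],[0,0.3,-72],[0,0.3,-82],[0,0.3,-82]], rot=[[0,0,0],[0,0,0],[0,0,0],[0,0,0],[0,0,0]])

```text
time: 28.2
tool_pos: [451.6, -3.4, 52.3]
tcp_rot: [-180.0, -0.0, 92.4]
ft_force: [0.5, -0.4, 0.7]
finger_gap: 71.6
```

>>> send_rows(dp=[[0,0,0],[0,0,0],[0,0,0],[0,0,0],[0,0,0]], rot=[[0,0,0],[0,0,0],[0,0,0],[0,0,0],[0,0,0]], jaw=40, force=30)

```text
time: 28.82
tool_pos: [452.9, -3.5, 53.8]
tcp_rot: [179.9, 0.0, 92.4]
ft_force: [-1.4, 0.2, 6.5]
finger_gap: 45.3
```

Run:
```python
from h import *
s=snapw('w15')
```

```text
28.825 [452.94  -3.53  53.79] [1.7987e+02 2.0000e-02 9.2450e+01]
```

View pics/w15.png

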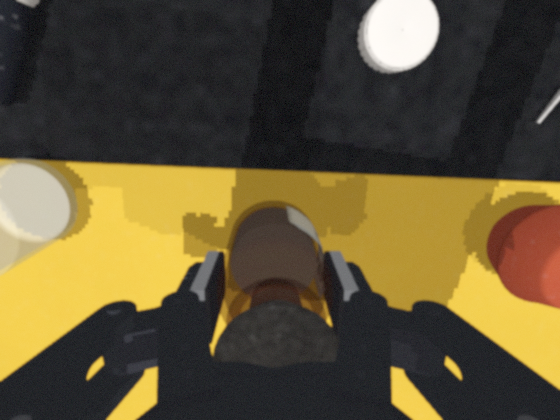

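>>> send_rows(dp=[[0,0,8],[0,0,25],[0,0,55],[0,0,85],[5,8,100]], rot=[[0,0,0],[0,0,0],[0,0,0],[0,0,0],[0,0,0.03]])

```text
time: 29.5
tool_pos: [458.1, 4.4, 155.3]
tcp_rot: [179.8, 0.0, 94.2]
ft_force: [0.4, 0.5, -0.6]
finger_gap: 45.5
```

>>> send_rows(dp=[[12,30,0],[26,75,0],[38,125,0],[50,175,0],[62,220,0]], rot=[[0,0,0.02],[0,0,0.05],[0,0,0.07],[0,0,0.09],[0,0,0.101]])

```text
time: 30.12
tool_pos: [518.8, 227.1, 152.3]
tcp_rot: [-180.0, -0.0, 100.1]
ft_force: [0.9, -0.6, -0.8]
finger_gap: 45.5
```

>>> send_rows(dp=[[8,40,0],[16,72,0],[16,77,0],[16,77,0],[16,77,0]], rot=[[0,0,0],[0,0,0],[0,0,0],[0,0,0],[0,0,0]])

```text
time: 30.75
tool_pos: [534.6, 300.7, 152.3]
tcp_rot: [-180.0, 0.0, 99.9]
ft_force: [0.2, -0.0, -1.0]
finger_gap: 45.3
```

Run:
```python
from h import *
s=snapw('w16'); tray(s,270,450)
```

```text
30.75 [534.65 300.72 152.27] [-1.7997e+02  2.0000e-02  9.9930e+01]
outer [414.1 329.6] [ 5.3 44.9] 9.9 circ [415.1 329.8] 44.9
outer [498.4 353.1] [180.2  85.9] 10.5 circ [498.3 354. ] 197.6
```

View pics/w16.png

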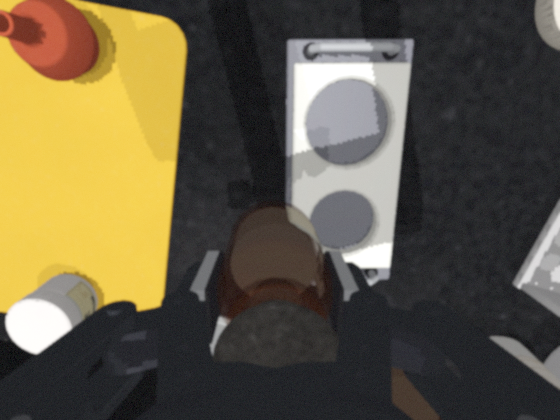

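Run:
```python
from h import *
s=load('w16')
p=s['pixels'];print(p[120,325],p[140,370],p[110,370],p[170,375],p[70,350],p[230,340],p[190,300])
for t in (130,145,155): print(t);tray(s,270,450,t)
P=cloud(s);print(P[120,345],P[215,340],P[170,340])
```

```text
[171 169 178] [109 111 118] [164 165 173] [200 200 195] [255 255 255] [107 107 115] [202 201 197]
130
outer [505.7 352.7] [196.8  90.5] 10.3 circ [503.6 351.9] 210.7
hole [474.2 357.2] [37.5 65. ] 55.1 circ [466.7 346.4] 65.1
145
outer [412.5 336.2] [ 7.9 60. ] 10.9 circ [413.7 336.4] 60.0
outer [505.7 353. ] [196.8  89.5] 10.4 circ [503.7 352. ] 209.8
hole [474.  357.6] [39.5 66.7] 55.6 circ [467.4 347.8] 66.9
155
outer [414.1 329.6] [ 6.6 46.3] 9.9 circ [415.1 329.8] 46.3
outer [502.6 352.7] [189.4  88.7] 10.4 circ [502.5 352. ] 206.1
hole [473.  353.9] [48.  67.7] 48.0 circ [467.5 347.9] 67.9
[464.08237071 347.04485851   4.23320757] [542.77576058 361.15852731   4.91767003] [502.35697769 349.13223704  18.22096646]
```

Run:
```python
from h import *
s=load('w16')
for t in (180,185,190): print(t);tray(s,270,450,t)
# smaller well by depth: floor points z<10 inside
P=cloud(s)
for c,rad in [((546.5,362.5),28),((466.5,348.5),33)]:
    m=(np.hypot(P[...,0]-c[0],P[...,1]-c[1])<rad+6)&(P[...,2]<9)&(P[...,2]>1)
    q=P[m][:,:2];print('floor',len(q),((q.min(0)+q.max(0))/2).round(1),np.ptp(q,axis=0).round(1),[np.round(v,1) for v in cv2.minEnclosingCircle(q.astype(np.float32))])
```

```text
180
outer [504.9 354.5] [167.   84.9] 10.6 circ [505.3 354.2] 185.2
outer [414.1 329.9] [ 4.  44.1] 9.9 circ [414.7 330. ] 44.1
185
outer [505.  354.5] [167.   84.6] 10.6 circ [505.3 354.2] 185.2
190
outer [504.6 354.4] [166.   84.4] 10.7 circ [504.8 354.5] 184.7
floor 2990 [547.  362.8] [55.3 55.1] [array([547.1, 363.5]), np.float64(28.2)]
floor 5672 [466.1 348.2] [66.6 65.8] [array([466.1, 348.1]), np.float64(33.6)]
```

>>> send_rows(dp=[[5,25,0],[10,50,0],[12.5,62,0],[12.5,62,-25],[12.5,62,-50]], rot=[[0,0,0],[0,0,0],[0,0,0],[0,0,0],[0,0,0]])

```text
time: 31.42
tool_pos: [547.7, 363.1, 102.3]
tcp_rot: [180.0, 0.0, 99.9]
ft_force: [-0.9, 0.3, -1.2]
finger_gap: 45.9
```

>>> send_rows(dp=[[0,0,-3],[0,0,-3],[0,0,-3]], rot=[[0,0,0],[0,0,0],[0,0,0]])

```text
time: 31.8
tool_pos: [548.3, 363.9, 101.1]
tcp_rot: [179.9, -0.0, 99.9]
ft_force: [-0.3, 0.2, -0.4]
finger_gap: 45.8
```

Run:
```python
from h import *
s=snapw('w17')
P=cloud(s)
```

```text
31.8 [548.26 363.86 101.13] [ 1.7987e+02 -4.0000e-02  9.9940e+01]
```

View pics/w17.png

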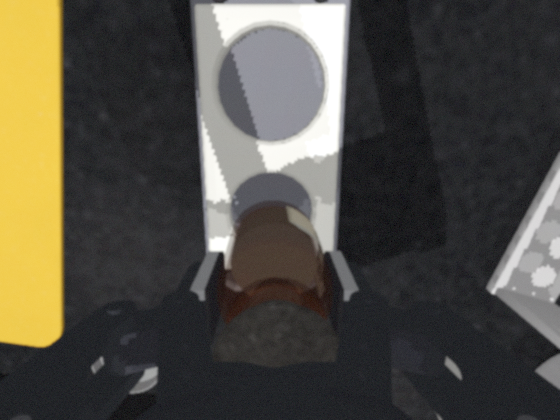

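>>> send_rows(dp=[[-0.5,-1,-14],[-0.5,-1,-28],[-0.5,-1,-38],[-0.5,-1,-43],[-0.5,-1,-44]], rot=[[0,0,0],[0,0,0],[0,0,0],[0,0,0],[0,0,0]])

```text
time: 32.48
tool_pos: [546.6, 362.5, 54.8]
tcp_rot: [-180.0, 0.0, 100.0]
ft_force: [-0.6, -0.0, -0.0]
finger_gap: 45.4
```

>>> send_rows(dp=[[0,0,-0.8],[0,0,-1.5]], rot=[[0,0,0],[0,0,0]])

```text
time: 32.72
tool_pos: [547.2, 362.8, 54.4]
tcp_rot: [179.9, -0.0, 100.0]
ft_force: [-0.9, 0.7, -0.8]
finger_gap: 45.1
```

>>> send_rows(dp=[[0,0,-0.8],[0,0,-1.5]], rot=[[0,0,0],[0,0,0]])

```text
time: 32.98
tool_pos: [547.5, 362.9, 54.3]
tcp_rot: [179.9, -0.0, 100.0]
ft_force: [-3.9, -2.4, 12.5]
finger_gap: 45.0
```

>>> send_rows(dp=[[0,0,0.8],[0,0,1.2],[0,0,1.2]], rot=[[0,0,0],[0,0,0],[0,0,0]])

```text
time: 33.35
tool_pos: [547.4, 362.9, 54.2]
tcp_rot: [179.9, -0.0, 100.0]
ft_force: [0.1, -0.0, 5.1]
finger_gap: 45.5
```

>>> send_rows(dp=[[0,0,0],[0,0,0],[0,0,0]], rot=[[0,0,0],[0,0,0],[0,0,0]], jaw=70)

```text
time: 33.72
tool_pos: [546.4, 362.4, 53.0]
tcp_rot: [-179.9, 0.0, 100.0]
ft_force: [0.7, -0.5, -0.3]
finger_gap: 70.0
```

>>> send_rows(dp=[[0,0,15],[0,0,45],[0,0,85],[0,0,120],[0,-10,140]], rot=[[0,0,0],[0,0,0],[0,0,0],[0,0,0],[0,0,0]])

```text
time: 34.35
tool_pos: [547.7, 353.3, 197.3]
tcp_rot: [179.8, -0.1, 100.0]
ft_force: [-0.2, 0.2, -0.2]
finger_gap: 70.2
```

>>> send_rows(dp=[[15,-40,0],[35,-90,0],[60,-140,0],[80,-185,0],[95,-220,0]], rot=[[0,0,0],[0,0,0],[0,0,-0.05],[0,0,-0.1],[0,0,-0.13]], jaw=80)

```text
time: 34.98
tool_pos: [642.0, 129.7, 193.4]
tcp_rot: [-180.0, 0.0, 92.3]
ft_force: [0.8, 0.4, -0.3]
finger_gap: 79.9
```

>>> send_rows(dp=[[0,0,0],[0,0,0],[0,0,0]], rot=[[0,0,0],[0,0,0],[0,0,0]])

```text
time: 35.35
tool_pos: [641.3, 133.6, 193.5]
tcp_rot: [-180.0, -0.0, 92.6]
ft_force: [-0.1, 0.5, 0.4]
finger_gap: 80.3
```

Run:
```python
from h import *
s=snapw('w18')
P=cloud(s)
blob(P,(547,362.8),(94,112),28)
blob(P,(664.2,131),(44,60),35)
```

```text
35.35 [641.27 133.62 193.51] [-1.7998e+02 -1.0000e-02  9.2590e+01]
none 0
2813 mid [664.6 131.   48.5] ext [52.8 51.3  8.8] circ 664.5 130.9 d 52.9
```

View pics/w18.png

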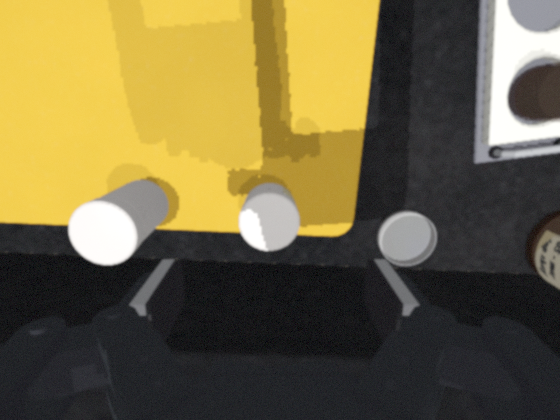

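>>> send_rows(dp=[[12,-1,0],[23,-2.3,-15],[23,-2.3,-55],[23,-2.3,-95],[23,-2.3,-105]], rot=[[0,0,0],[0,0,0],[0,0,0],[0,0,0],[0,0,0]])

```text
time: 36.02
tool_pos: [662.3, 129.9, 83.4]
tcp_rot: [-179.6, 0.0, 92.5]
ft_force: [0.0, 0.2, -1.0]
finger_gap: 80.2
```

>>> send_rows(dp=[[0,0,0],[0,0,0],[0,0,0]], rot=[[0,0,0],[0,0,0],[0,0,0]])

```text
time: 36.4
tool_pos: [666.2, 130.5, 90.9]
tcp_rot: [179.8, -0.0, 92.5]
ft_force: [0.9, -0.4, -0.6]
finger_gap: 79.9
```

>>> send_rows(dp=[[0,0,-20],[0,0,-40],[0,0,-52],[0,0,-55],[0,0,-55]], rot=[[0,0,0],[0,0,0],[0,0,0],[0,0,0],[0,0,0]])

```text
time: 37.02
tool_pos: [664.8, 130.3, 33.3]
tcp_rot: [-180.0, 0.0, 92.5]
ft_force: [-0.1, 0.3, 0.3]
finger_gap: 80.1
```

Run:
```python
from h import *
s=snapw('w19')
P=cloud(s)
blob(P,(664.2,131),(44,56),30)
```

```text
37.025 [664.78 130.29  33.33] [-179.98    0.     92.5 ]
13556 mid [664.8 131.2  48.4] ext [53.5 52.5  8.9] circ 664.7 131.1 d 53.7
```

View pics/w19.png

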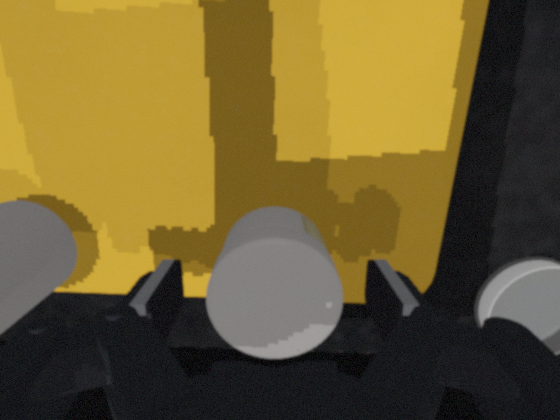

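Centred on the tub (275,280). Close.

>>> send_rows(dp=[[0,0.5,0],[0,0.5,0],[0,0.5,0],[0,0.5,0],[0,0.5,0]], rot=[[0,0,0],[0,0,0],[0,0,0],[0,0,0],[0,0,0]], jaw=44, force=30)

```text
time: 37.7
tool_pos: [665.6, 130.9, 34.7]
tcp_rot: [179.9, -0.0, 92.5]
ft_force: [-0.5, 0.3, 6.2]
finger_gap: 50.7
```

>>> send_rows(dp=[[0,0,8],[0,0,25],[0,0,55],[0,0,85],[-5,8,105]], rot=[[0,0,0],[0,0,0],[0,0,0],[0,0,0],[0,0,0.03]])

```text
time: 38.33
tool_pos: [660.7, 138.7, 141.5]
tcp_rot: [179.8, -0.0, 94.3]
ft_force: [-0.1, -0.6, -0.9]
finger_gap: 50.7
```

>>> send_rows(dp=[[-25,20,10],[-60,55,15],[-97,93,15],[-132,132,15],[-160,165,15]], rot=[[0,0,0.02],[0,0,0.05],[0,0,0.08],[0,0,0.1],[0,0,0.103]])

```text
time: 38.95
tool_pos: [497.7, 305.4, 153.9]
tcp_rot: [-180.0, -0.0, 100.3]
ft_force: [-0.1, 0.2, -0.8]
finger_gap: 50.6
```

>>> send_rows(dp=[[-20,25,0],[-33.5,44,0],[-33.5,44,-20],[-33.5,44,-50],[-33.5,44,-65]], rot=[[0,0,0],[0,0,0],[0,0,0],[0,0,0],[0,0,0]])

```text
time: 39.58
tool_pos: [465.0, 346.4, 85.7]
tcp_rot: [-179.8, 0.1, 100.1]
ft_force: [0.1, -0.1, -0.6]
finger_gap: 50.6
```

>>> send_rows(dp=[[0,0,0],[0,0,0],[0,0,0]], rot=[[0,0,0],[0,0,0],[0,0,0]])

```text
time: 39.95
tool_pos: [467.2, 348.2, 90.0]
tcp_rot: [179.9, -0.0, 100.1]
ft_force: [1.0, 0.2, -0.4]
finger_gap: 50.4
```

Run:
```python
from h import *
s=snapw('w20')
P=cloud(s)
c,rad=(466.5,348.5),33
m=(np.hypot(P[...,0]-c[0],P[...,1]-c[1])<rad+6)&(P[...,2]<9)&(P[...,2]>1)
q=P[m][:,:2];print('floor',len(q),((q.min(0)+q.max(0))/2).round(1),np.ptp(q,axis=0).round(1))
```

```text
39.95 [467.25 348.18  89.97] [ 1.7988e+02 -5.0000e-02  1.0011e+02]
floor 3401 [458.9 347.7] [48.8 66.9]
```

View pics/w20.png

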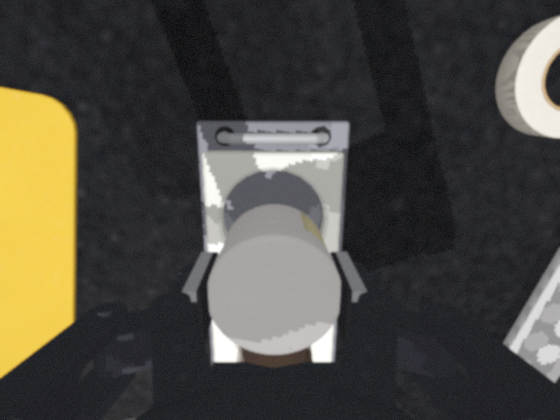

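>>> send_rows(dp=[[0,0,-16],[0,0,-32],[0,0,-45],[0,0,-51],[0,0,-53]], rot=[[0,0,0],[0,0,0],[0,0,0],[0,0,0],[0,0,0]])

```text
time: 40.62
tool_pos: [466.1, 347.7, 35.1]
tcp_rot: [-180.0, 0.0, 100.1]
ft_force: [-2.6, -2.6, 4.9]
finger_gap: 50.7
```

>>> send_rows(dp=[[0,0,-0.8],[0,0,-1.2]], rot=[[0,0,0],[0,0,0]])

```text
time: 40.88
tool_pos: [466.7, 348.0, 35.1]
tcp_rot: [179.9, -0.0, 100.1]
ft_force: [-2.3, -1.7, 5.3]
finger_gap: 50.7
```

>>> send_rows(dp=[[0,0,-0.8],[0,0,-1.2]], rot=[[0,0,0],[0,0,0]])

```text
time: 41.12
tool_pos: [466.9, 348.1, 35.1]
tcp_rot: [179.9, -0.0, 100.1]
ft_force: [-5.9, -4.0, 15.4]
finger_gap: 50.6
```

Seated at 35.1 (34.7 at pick). Release and back off, clear of both cameras.

>>> send_rows(dp=[[0,0,0.8],[0,0,1.2],[0,0,1.2]], rot=[[0,0,0],[0,0,0],[0,0,0]])

```text
time: 41.5
tool_pos: [466.9, 348.1, 35.1]
tcp_rot: [179.9, -0.0, 100.1]
ft_force: [-1.9, -0.8, 5.4]
finger_gap: 50.6
```

>>> send_rows(dp=[[0,0,0],[0,0,0],[0,0,0]], rot=[[0,0,0],[0,0,0],[0,0,0]], jaw=70)

```text
time: 41.88
tool_pos: [466.1, 347.7, 34.1]
tcp_rot: [-180.0, 0.0, 100.1]
ft_force: [-0.3, 0.3, -0.7]
finger_gap: 70.4
```

>>> send_rows(dp=[[0,0,15],[0,0,50],[0,0,95],[0,0,140],[-10,0,165]], rot=[[0,0,0],[0,0,0],[0,0,0],[0,0,0],[0,0,0]])

```text
time: 42.5
tool_pos: [457.7, 348.4, 204.0]
tcp_rot: [179.7, -0.1, 100.1]
ft_force: [-0.7, 0.5, 0.1]
finger_gap: 69.9
```

>>> send_rows(dp=[[-15,25,20],[-35,60,40],[-35,60,40],[-35,60,40],[-35,60,40]], rot=[[0,0,0],[0,0,0],[0,0,0],[0,0,0],[0,0,0]])

```text
time: 43.12
tool_pos: [421.5, 406.7, 238.7]
tcp_rot: [-179.9, 0.1, 100.1]
ft_force: [0.7, -0.4, -0.2]
finger_gap: 70.0
```

Run:
```python
from h import *
from bench import vision
s=snapw('w21');P=cloud(s)
print('w'); q=blob(P,(466.5,348.2),(40,60),33); 
if q is not None: print(np.median(q[:,2]))
blob(P,(547,362.8),(94,112),28)
for n in('scene','top'):
    s=vision.snapshot(n);cv2.imwrite(f'pics/{n}9.png',s['pixels'][:,:,::-1]);P=cloud(s);print(n)
    for nm,c,z,rad in[('cap',(569.9,-322.1),(82,102),30),('cart',(498,-325),(28,45),35),('vial',(436,-328),(44,62),20),('stop',(547,363),(94,112),30),('sq',(466.5,348),(42,62),35),('tall',(664,7),(84,100),35),('bulb',(445,133),(30,60),35),('jar',(436,-133.5),(65,85),35)]:
        print(nm,end=' ');q=blob(P,c,z,rad)
        if q is not None: print('   topz',np.percentile(q[:,2],50).round(1))
```

```text
43.125 [421.48 406.73 238.66] [-1.7994e+02  6.0000e-02  1.0007e+02]
w
2176 mid [466.2 348.4  46.7] ext [53.2 52.4 13.1] circ 466.3 348.7 d 53.5
50.85264688319347
1078 mid [546.3 364.9 101.1] ext [37.9 34.5  5.6] circ 546.8 363.3 d 38.9
scene
cap 281 mid [ 569.9 -321.4   90.2] ext [38.5 36.2 15.9] circ 569.8 -321.6 d 38.8
   topz 94.0
cart 445 mid [ 497.  -324.3   34.6] ext [44.6 45.8 13.1] circ 495.6 -324.1 d 58.1
   topz 36.8
vial 124 mid [ 435.8 -327.2   52.1] ext [22.6 21.3 15.5] circ 436.0 -326.6 d 24.0
   topz 52.5
stop 146 mid [547.  366.  101.6] ext [37.6 37.5 15.2] circ 546.9 365.4 d 39.3
   topz 104.6
sq 351 mid [465.1 349.2  51. ] ext [52.5 55.3 17.8] circ 466.6 348.9 d 56.5
   topz 53.9
tall 306 mid [663.1   8.5  90.8] ext [53.1 51.6 12.7] circ 662.9 8.2 d 54.3
   topz 91.9
bulb 345 mid [446.  132.8  45. ] ext [52.7 48.8 29.1] circ 445.5 134.3 d 54.4
   topz 48.2
jar 174 mid [ 435.9 -132.9   72.2] ext [38.5 37.3 14.3] circ 435.4 -133.3 d 39.6
   topz 74.4
top
cap 206 mid [ 570.1 -322.1   91.2] ext [36.4 36.9 17.3] circ 570.0 -321.9 d 37.5
   topz 92.1
cart 313 mid [ 496.9 -325.5   34.6] ext [41.8 47.  12.8] circ 496.3 -325.3 d 57.9
   topz 35.4
vial 75 mid [ 436.1 -328.    50.4] ext [20.1 21.4 12.5] circ 435.7 -327.3 d 23.8
   topz 51.8
stop 206 mid [546.6 362.8 101.7] ext [36.6 36.4 13.3] circ 546.0 363.7 d 38.7
   topz 101.6
sq 389 mid [465.8 347.6  51.1] ext [51.  51.5 17.9] circ 465.2 347.6 d 53.6
   topz 50.7
tall 343 mid [664.4   6.6  90.1] ext [49.3 48.2 12.2] circ 664.8 7.4 d 51.5
   topz 90.0
bulb 335 mid [446.1 133.9  45. ] ext [51.1 51.  29.9] circ 445.4 134.0 d 52.7
   topz 48.1
jar 90 mid [ 435.7 -134.4   72. ] ext [37.9 35.5 13.5] circ 435.9 -133.9 d 39.4
   topz 73.7
```

View pics/scene9.png

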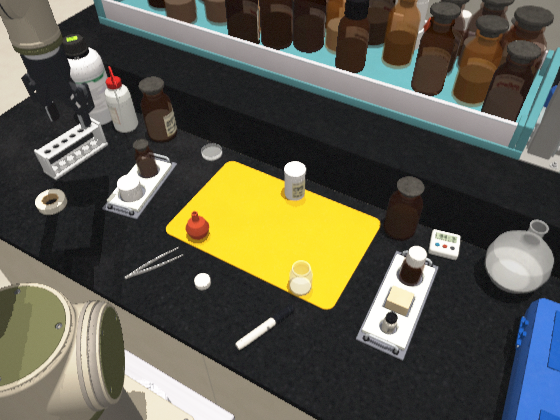

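View pics/top9.png

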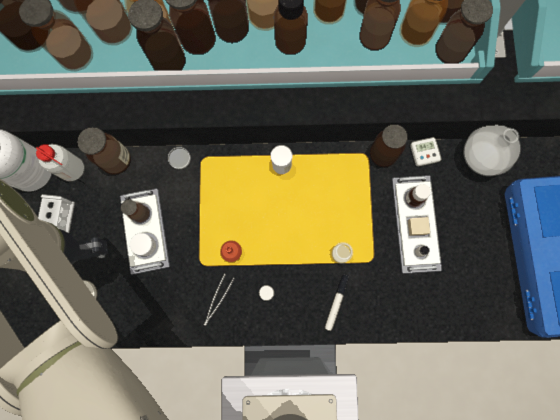

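View pics/w21.png

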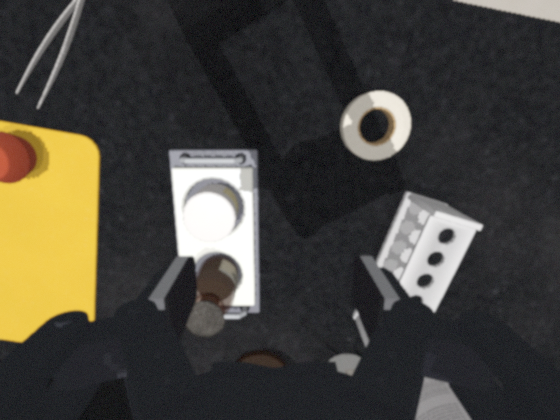

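```bash
python3 -c "
from bench import job
print(job.hand_in())"
```

```text
the job is handed in; nothing more can be done
None
```

Both kits are made up and the job was handed in at about 43 s of the 128 s allowed.

- **Field tray:** I placed the capped bottle first, then the carton, then the vial.
- **Bench tray:** The stoppered bottle went in next and the squat tub last.
- **How they were set down:** Each piece was lowered until the wrist force showed contact (about 12–18 N) and then released. None was dropped.

**Last checks**
- **Seating:** In the final top view all five tops stand within about 1 mm of the fully seated height, upright and within 1–2 mm of the well centres.
- **Left alone:** The tall tub, bulb and jar stand within about 2 mm of where they started. The gripper was open and well clear of everything at hand-in.
- **Disagreement:** The scene camera read the tops up to 3 mm higher than the top camera, and put the stoppered bottle about 2–3 mm off in y. It read y high on the bench tray in the first pictures too, before anything was moved. The wrist camera agreed with the top view to within about 2 mm, so I took this as calibration error.

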